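Alternate the cone spring washers on the press arbor

ROBOT

A 7-joint arm with a two-finger parallel gripper is mounted at the origin on the work surface. World frame = base frame: x ahead of the robot, y to its left, z up, the work surface at z = 0. Lengths are in m, angles in rad, forces in N, time in s.
With the tool pointing down it reaches from about 0.4 to 0.85 m from the base axis. Payload 4.5 kg.
Tool frame: the origin (TCP) lies at the centre of the arm's flange, where the gripper is bolted on; the fingertips stand nose_length ahead of it and the grasp point (between the pads) lies 147 mm ahead of it (nose_length is the distance from the TCP to the fingertips, in m); z points along the fingers, y is the line along which they close (so a half turn about z gives the same grasp; the last joint's range is limited). The gripper opens to 88 mm and grips with 3 to 60 N. Pads are 18 mm wide; open, the fingers measure 123 mm over their backs; the gripper's body (75 mm by 187 mm) begins 45 mm behind the grasp point.
Start: joints at [-1.16, 0.689, -0.195, 1.565, 0.157, 0.902, -0.215], TCP at [0.23, 0.581, 0.405] pointing down, gripper open.
Joint ranges: [-3.01, 3.01], [-0.46, 2.08], [-1.47, 1.51], [0.13, 2.56], [-1, 4.14], [0.04, 2.09], [-2.66, 2.66]. Speed limits (rad/s): [2.57, 2.57, 3.14, 3.14, 3.14, 3.14, 3.14].

INTERFACE

Orientations are given as a unit quaternion [x, y, z, w].
In Python, from plant import * gives the robot as it stands.
- The arm moves only by the tool play_rows, never from a script. Its argument "rows" is a list that holds one entry, the list of rows, each a list of 6 numbers: the shift along the tool's x, y, z normalised to -1 to 1, where 1 is 0.5 m, then the turn, a rotation vector about the tool's x, y, z normalised to -1 to 1, where 1 is 0.5 rad. A call has 1 to 20 rows; each row is the pose to reach, as a shift and turn from the pose commanded when the call began, along the tool's axes at that moment; what a row does not reach only later rows make up. A row lasts 1/12 s, in which the tool goes at most 41.7 mm and 7.16 degrees, less where a joint would pass 70% of its speed; a pose out of reach is approached as far as the arm can. A call with a number of a shift or a turn outside -1 to 1 is refused whole. A call with a gripper value outside its range is refused whole. "claw" is the closure, from 0 (fully open) to 1 (shut), set as the call begins (left out, the last holds). The fingers move at their own pace and stop on an object; "squeeze" is the grip in N (left out, the last holds). Time passes only in rows, so rows that repeat a pose let the fingers close. It gives the time, the measured TCP pose, the force, the opening and the grip force at its end, in the units of the state.
- get_state(): the state, without advancing time (a new reading comes with each control period).
- snapshot(name): name is "scene" or "top"; returns a dict with "pixels" (480x640x3 uint8, blue, green, red), "camera_matrix" (3x3 intrinsics, pixels), "dist_coeffs" ([k1, k2, p1, p2, k3] as OpenCV has them; the pictures are not rectified), "world_to_cam" (4x4, takes a point from world to camera coordinates). Camera axes: x right, y down, z forward; pixel columns grow to the right and rows downward; lengths in m; the calibration is good to about 2 mm. A picture is of the moment at which its call begins. There is no depth.
- finish_job(): hands the job in; it is judged then, once.
The state is a dict: "clock": time; "q": joint angles; "qd": joint speeds; "joint_torque": joint torques, N m; "tool_pos": TCP position; "eef_rot": TCP orientation; "contact_force": force on the tool from outside, world axes, zero at the start; "moment": the same for the moment, N m; "opening": opening from 0.0 (shut) to 1.0 (fully open); "finger_force": force on a finger pad.
Only numpy, scipy, OpenCV 4.12 (cv2) and the standard library are available. Lean on these libraries where they do the work, as an engineer would, in place of code of your own. Each camera call takes 0.05 s, during which the arm holds its last target. There are 200 camera calls.

TASK

We are rebuilding the spring pack of the print-room press. One red cone washer already sits hollow side up on the arbor; carry on the alternating pattern with the two loose red ones just as they lie: first the one lying crown up goes over the arbor, rim to rim on the fitted washer, then the one lying hollow up goes on top of it, crown to crown. Leave both seated level around the arbor, one on the other, with nothing in between.

Things in the scene. Friction and masses are not known exactly. Their poses are not given: they have to be found in the camera images.
- arbor_seat (a point): On the arbor's axis, level with the upper rim of the red washer already fitted (hollow up, 58 mm wide, fixed), 23 mm above the table; z up. The arbor: upright brass pin on a 90 x 90 x 6 mm blue plate fixed to the table, 24 mm in diameter up to this level, tapering to 8 mm at its tip 41 mm above this point.
- cap_mid (a point): Centre (on axis, half-way up) of the loose red cone washer lying crown up like a hat, red on top; z up. Rigid, 70 g, 58 mm wide, 17 mm high, wall 4 mm, 28 mm through hole in its 36 mm crown. Upright rim band, to pinch, 0 to 9 mm above the table. Seated, its centre is 8.5 mm above arbor_seat. A 44 mm brass cone and a flat steel ring nearby are not wanted.
- dish_mid (a point): Centre (on axis, half-way up) of the loose red cone washer lying hollow up like a dish, bare steel inside; z up. Same size and weight (58 mm wide, 17 mm high, 28 mm hole); stands on its 36 mm crown, so its upright rim band, to pinch, is 8 to 17 mm above the table. Seated, its centre is 25.5 mm above arbor_seat.
Things that resemble listed ones, but are neither listed nor needed, are in the scene too. What is shaped like the part that bears cap_mid but blue, green or turquoise is not meant.

How it is judged:
On the way, in this order (a step that is already met when the one before it is completed fails the run):
1. the crown-up washer is on the arbor, level, rim to rim on the fitted one (horizontal distance between cap_mid and arbor_seat below 0.01 m and z of cap_mid in the frame of arbor_seat between 0.005 and 0.0125 m and angle between cap_mid's own z axis and vertical below 0.175 rad), for 0.2 s.
2. the hollow-up washer is on the arbor, level, crown to crown on the first (horizontal distance between dish_mid and arbor_seat below 0.01 m and z of dish_mid in the frame of arbor_seat between 0.0215 and 0.0295 m and angle between dish_mid's own z axis and vertical below 0.175 rad), for 0.2 s.
At the end, for the whole second after the job is handed in: Both loose red washers at rest round the arbor (axes within 10 mm, level within 10 degrees): crown-up one rim to rim on the fitted washer (centre 5 to 12.5 mm above arbor_seat), hollow-up one crown to crown on it (centre 21.5 to 29.5 mm above arbor_seat) (all of step 1 and all of step 2 and linear speed of each of cap, dish below 0.02 m/s); the robot touches nothing.
It also fails if it takes over 59 s, if anything falls off the work surface, if the arm or the gripper's body presses on something with over 40 N, if the wrist force passes 120 N, or if a joint passes its speed limit or range.

## Working session

There is one attempt and no reset: what is moved stays moved. The work goes in short steps, Python scripts to look and compute and a tool call to move; the robot and the scene stay as the last step left them, time stands still between calls to the robot, and variables do not carry over. Pictures are saved under pics/ and viewed, at most 10 in all, crops included, and the job is handed in when it is done.

Besides the shell and the picture viewer there is one more tool, called as name(argument=value, ...) on one line, values as JSON. play_rows: Moves the arm, as the interface text tells. Its arguments: {"type":"object","properties":{"rows":{"type":"array"},"claw":{"type":"number"},"squeeze":{"type":"number"}},"required":["rows"]}

```bash
mkdir -p pics; ls; python3 - <<'E'
from plant import *
import cv2,pickle
s=get_state();print(s)
try: print(nose_length)
except Exception as e: print(e)
d={n:snapshot(n) for n in("scene","top")}
pickle.dump(d,open('d0.pkl','wb'))
for n in d:
    cv2.imwrite(f'pics/{n}0.png',d[n]['pixels']);print(n,d[n]['camera_matrix'],d[n]['dist_coeffs'],d[n]['world_to_cam'])
E
```

```text
pics
{'clock': 0.0, 'q': array([-1.16017096,  0.68996497, -0.19451629,  1.56633239,  0.15730624,
        0.90247794, -0.21510424]), 'qd': array([ 0.00029342,  0.00057153, -0.00048418,  0.00090916,  0.0002132 ,
        0.00185559,  0.00148957]), 'joint_torque': array([-3.29975746e-04, -5.27569878e+01, -1.26673680e+00, -1.53430420e+01,
       -5.25865029e-02,  6.60315243e-03,  1.66600721e-04]), 'tool_pos': array([0.22988744, 0.58083831, 0.40392478]), 'eef_rot': array([ 1.87258387e-01,  9.82310285e-01, -8.89366068e-04, -1.02324971e-04]), 'contact_force': array([-0.59680613,  0.05681158,  0.431589  ]), 'moment': array([ 0.00902869,  0.02049276, -0.01383702]), 'finger_force': 0.0, 'opening': 1.0030325871881232}
0.166
scene [[523.05677664   0.         318.37131632]
 [  0.         523.05677664 238.96741497]
 [  0.           0.           1.        ]] [-0.11783394  0.          0.          0.          0.        ] [[ 0.75524459  0.65536908 -0.00984744 -0.46672481]
 [ 0.33069596 -0.39397827 -0.85756709 -0.09240293]
 [-0.56590263  0.64441639 -0.51427786  1.35332999]
 [ 0.          0.          0.          1.        ]]
top [[491.18651073   0.         321.3401426 ]
 [  0.         491.18651073 236.05713655]
 [  0.           0.           1.        ]] [-0.02675087  0.          0.          0.          0.        ] [[-0.00341125 -0.99998021 -0.00528654  0.08702488]
 [-0.97278798  0.00454315 -0.23165254  0.56307072]
 [ 0.23167197  0.00435246 -0.97278423  0.8299336 ]
 [ 0.          0.          0.          1.        ]]
```

View pics/top0.png

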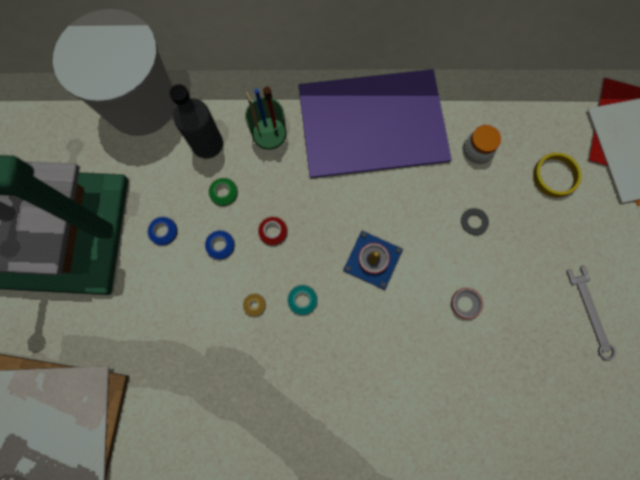

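View pics/scene0.png

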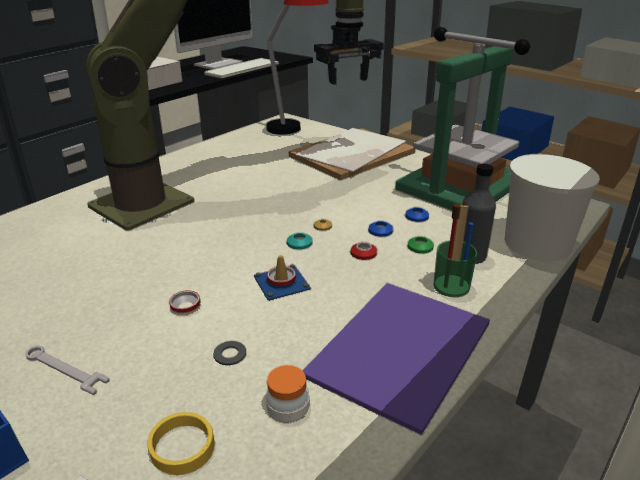

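```bash
cat > h.py <<'E'
import cv2,numpy as np
def ray(d,uv,z):
    p=cv2.undistortPoints(np.array([[uv]],float),d['camera_matrix'],np.array(d['dist_coeffs']))[0,0]
    T=np.array(d['world_to_cam']);R=T[:3,:3];c=-R.T@T[:3,3];v=R.T@np.array([*p,1])
    return c+v*(z-c[2])/v[2]
def proj(d,P):
    T=np.array(d['world_to_cam']);return cv2.projectPoints(np.array([P],float),cv2.Rodrigues(T[:3,:3])[0],T[:3,3],d['camera_matrix'],np.array(d['dist_coeffs']))[0][0,0]
def redblobs(d,smin=60,amin=40):
    h=cv2.cvtColor(d['pixels'],cv2.COLOR_BGR2HSV)
    m=(((h[...,0]<10)|(h[...,0]>165))&(h[...,1]>smin)).astype(np.uint8)
    n,l,st,ce=cv2.connectedComponentsWithStats(m,connectivity=8)
    out=[]
    for i in range(1,n):
        if st[i,4]<amin: continue
        pts=cv2.convexHull(np.argwhere(l==i)[:,::-1].astype(np.int32))
        e=cv2.fitEllipse(pts) if len(pts)>5 else None
        x,y,w,hh=st[i,:4]
        if w<70: out.append((st[i,4],(x,y,w,hh),e))
    return out
E
python3 - <<'E'
from h import *
import pickle
d=pickle.load(open('d0.pkl','rb'))
for n in d:
    for a,b,e in redblobs(d[n]):
        print(n,a,b,e and np.round(e[0]+e[1],1), e and [np.round(ray(d[n],e[0],z),4)[:2] for z in(.0055,.015,.023)])
t=[('top',(273,231)),('top',(466,304)),('top',(374,258)),('scene',(364,250)),('scene',(185,301)),('scene',(281,275))]
ims=[cv2.resize(d[n]['pixels'][v-25:v+25,u-25:u+25],(260,260),interpolation=cv2.INTER_CUBIC) for n,(u,v) in t]
cv2.imwrite('pics/crop0.png',np.vstack([np.hstack(ims[:3]),np.hstack(ims[3:])]))
E
```

```text
scene 258 (np.int32(283), np.int32(0), np.int32(46), np.int32(6)) [305.7   1.7   9.2  47.3] [array([-2.7539,  3.6857]), array([-2.6928,  3.6186]), array([-2.6413,  3.562 ])]
scene 180 (np.int32(448), np.int32(216), np.int32(9), np.int32(43)) [452.2 237.4   5.2  48.2] [array([0.7099, 0.3582]), array([0.7168, 0.3431]), array([0.7226, 0.3304])]
scene 291 (np.int32(351), np.int32(243), np.int32(27), np.int32(17)) [363.6 250.9  17.   27.7] [array([0.5896, 0.1828]), array([0.5983, 0.1705]), array([0.6057, 0.1602])]
scene 159 (np.int32(267), np.int32(267), np.int32(29), np.int32(19)) [281.1 275.2  20.4  30.2] [array([0.5171, 0.0012]), array([ 0.527 , -0.0083]), array([ 0.5354, -0.0163])]
scene 175 (np.int32(169), np.int32(291), np.int32(31), np.int32(22)) [184.5 301.4  22.3  32.3] [array([ 0.4376, -0.1809]), array([ 0.4488, -0.1875]), array([ 0.4581, -0.1931])]
top 813 (np.int32(599), np.int32(78), np.int32(41), np.int32(28)) [614.1  91.7  27.2  50.6] [array([ 0.8894, -0.5364]), array([ 0.8839, -0.5301]), array([ 0.8794, -0.5248])]
top 82 (np.int32(266), np.int32(96), np.int32(9), np.int32(30)) [270.4 108.8   3.9  31.2] [array([0.8513, 0.1903]), array([0.8463, 0.1892]), array([0.842 , 0.1883])]
top 367 (np.int32(589), np.int32(129), np.int32(19), np.int32(37)) [594.6 149.   16.8  49.7] [array([ 0.7589, -0.4762]), array([ 0.7548, -0.4705]), array([ 0.7514, -0.4657])]
top 455 (np.int32(258), np.int32(217), np.int32(29), np.int32(29)) [272.4 230.6  28.8  29.1] [array([0.5894, 0.1809]), array([0.5871, 0.1799]), array([0.5851, 0.179 ])]
top 50 (np.int32(452), np.int32(292), np.int32(20), np.int32(27)) [465.7 303.8  27.8  30.6] [array([ 0.4449, -0.1878]), array([ 0.444 , -0.1851]), array([ 0.4433, -0.1828])]
```

View pics/crop0.png

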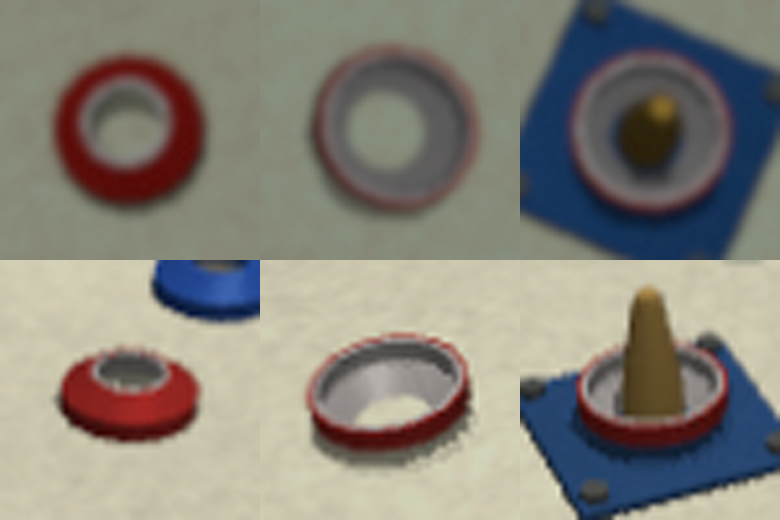

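```bash
cat >> h.py <<'E'
from scipy.spatial.transform import Rotation as Ro
def delta(s,tx,ty,tipz):
    "normalised tool shift to put fingertips at tx,ty,tipz (tool down), and tilt error"
    R=Ro.from_quat(s['eef_rot'])
    z=R.as_matrix()[:,2]
    return np.round(R.inv().apply(np.array([tx,ty,tipz+.166])-s['tool_pos'])/.5,4)
E
python3 - <<'E'
from h import *
from plant import get_state
import pickle
d=pickle.load(open('d0.pkl','rb'))
print('rim top',ray(d['top'],(374,257.8),.021),'scene',ray(d['scene'],(281.1,275.2),.019))
print('tip',ray(d['top'],(375.5,253.4),.062),ray(d['scene'],(280.2,255.4),.062))
for n,p in(('blue',(220,245)),('blue2',(162,231)),('green',(223,192)),('turq',(302,300))):print(n,ray(d['top'],p,.006))
s=get_state();print(delta(s,.35,.3,.239),delta(s,.5895,.182,.10),delta(s,.5895,.182,.002))
E
```

```text
rim top [ 0.53130191 -0.01491071  0.021     ] scene [ 0.53111872 -0.01229072  0.019     ]
tip [ 0.53158056 -0.01358547  0.062     ] [ 0.52736021 -0.0080618   0.062     ]
blue [0.56081268 0.2823971  0.006     ]
blue2 [0.58946662 0.39807611 0.006     ]
green [0.66921663 0.28124676 0.006     ]
turq [0.45348849 0.12207264 0.006     ]
[-0.43   -0.434  -0.0012] [-0.9622 -0.4768  0.2769] [-0.9622 -0.4765  0.4729]
```

play_rows(rows=[[[-0.43,-0.434,0,0,0,0],[-0.43,-0.434,0,0,0,0],[-0.43,-0.434,0,0,0,0],[-0.43,-0.434,0,0,0,0],[-0.43,-0.434,0,0,0,0],[-0.43,-0.434,0,0,0,0],[-0.43,-0.434,0,0,0,0],[-0.43,-0.434,0,0,0,0],[-0.96,-0.477,0.277,0,0,0],[-0.96,-0.477,0.277,0,0,0],[-0.96,-0.477,0.277,0,0,0],[-0.96,-0.477,0.277,0,0,0],[-0.96,-0.477,0.277,0,0,0],[-0.96,-0.477,0.277,0,0,0],[-0.96,-0.477,0.277,0,0,0],[-0.96,-0.477,0.277,0,0,0],[-0.96,-0.477,0.277,0,0,0],[-0.96,-0.477,0.277,0,0,0],[-0.96,-0.477,0.277,0,0,0],[-0.96,-0.477,0.277,0,0,0]]], claw=0, squeeze=15)

```text
clock: 1.77
tool_pos: [0.5873, 0.1846, 0.2672]
eef_rot: [0.186, 0.983, 0.001, -0.0]
contact_force: [-0.3, -0.4, 0.0]
opening: 0.999
finger_force: 0.0
```

```bash
python3 - <<'E'
from h import *
from plant import *
s=get_state();print(s['clock'],s['tool_pos'],s['eef_rot'],delta(s,.5895,.182,.002))
d=snapshot('scene');v=proj(d,[.5895,.182,.0]).astype(int);print(v)
cv2.imwrite('pics/s1.png',cv2.resize(d['pixels'][v[1]-110:v[1]+70,v[0]-120:v[0]+120],None,fx=3,fy=3))
E
```

```text
1.7667 [0.58725573 0.18461278 0.26722945] [ 1.85797723e-01  9.82587764e-01  6.86239836e-04 -1.44287488e-04] [-0.0062 -0.0035  0.1985]
[363 253]
```

View pics/s1.png

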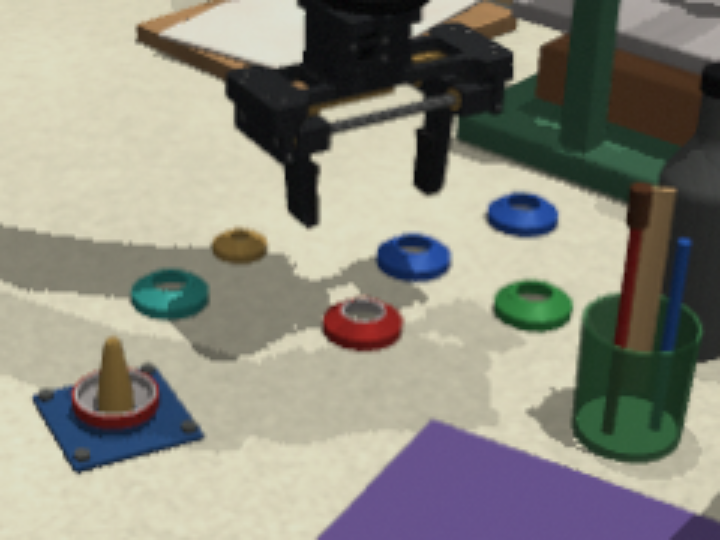

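The open gripper hangs directly over the red cap (crop pixel 362,322); the way down is clear.

play_rows(rows=[[[-0.006,-0.003,0.06,0,0,0],[-0.006,-0.003,0.12,0,0,0],[-0.006,-0.003,0.16,0,0,0],[-0.006,-0.003,0.18,0,0,0],[-0.006,-0.003,0.19,0,0,0],[-0.006,-0.003,0.196,0,0,0],[-0.006,-0.003,0.196,0,0,0],[-0.006,-0.003,0.196,0,0,0]]])

```text
clock: 2.48
tool_pos: [0.5912, 0.1807, 0.1694]
eef_rot: [0.187, 0.982, 0.001, 0.001]
contact_force: [0.7, -0.1, 0.2]
opening: 1.0
finger_force: 0.0
```

play_rows(rows=[[[0,0,0,0,0,0],[0,0,0,0,0,0],[0,0,0,0,0,0],[0,0,0,0,0,0],[0,0,0,0,0,0],[0,0,0,0,0,0],[0,0,0,0,0,0],[0,0,0,0,0,0],[0,0,0,0,0,0],[0,0,0,0,0,0],[0,0,0,0,0,0],[0,0,0,0,0,0]]], claw=1, squeeze=15)

```text
clock: 3.48
tool_pos: [0.5909, 0.1804, 0.1684]
eef_rot: [0.187, 0.982, 0.0, 0.0]
contact_force: [0.8, 0.8, 4.4]
opening: 0.637
finger_force: 15.0
```

play_rows(rows=[[[0,0,-0.04,0,0,0],[0,0,-0.1,0,0,0],[0,0,-0.16,0,0,0],[0,0,-0.22,0,0,0],[0,0,-0.22,0,0,0],[0,0,-0.22,0,0,0]]])

```text
clock: 3.98
tool_pos: [0.5911, 0.1802, 0.2794]
eef_rot: [0.187, 0.982, 0.001, 0.001]
contact_force: [-0.5, -0.0, -0.3]
opening: 0.643
finger_force: 15.0
```

```bash
python3 - <<'E'
from h import *
from plant import *
s=get_state();print(s['clock'],s['tool_pos'],s['opening'],s['finger_force'],delta(s,.531,-.0135,.112))
E
```

```text
3.9833 [0.59112222 0.18022083 0.27939808] 0.6426185028733387 14.999784250671837 [-0.0308 -0.4045  0.0022]
```

play_rows(rows=[[[-0.006,-0.08,0,0,0,0],[-0.012,-0.16,0,0,0,0],[-0.018,-0.24,0,0,0,0],[-0.024,-0.32,0,0,0,0],[-0.031,-0.37,0,0,0,0],[-0.031,-0.395,0,0,0,0],[-0.031,-0.404,0,0,0,0],[-0.031,-0.404,0,0,0,0],[-0.031,-0.404,0,0,0,0],[-0.031,-0.404,0,0,0,0]]])

```text
clock: 4.82
tool_pos: [0.5315, -0.0107, 0.278]
eef_rot: [0.186, 0.983, 0.001, 0.0]
contact_force: [0.3, 0.6, -1.0]
opening: 0.635
finger_force: 15.0
```

```bash
python3 - <<'E'
from h import *
from plant import *
import pickle
s=get_state();print(s['clock'],s['tool_pos'],s['eef_rot'],s['opening'])
d={n:snapshot(n) for n in('scene','top')};pickle.dump(d,open('d1.pkl','wb'))
o=[]
for n in d:
    v=proj(d[n],[.531,-.0135,.08]).astype(int);print(n,v)
    for a,b,e in redblobs(d[n]):
        if abs(b[0]-v[0])<60 and abs(b[1]-v[1])<60: print(n,a,b,np.round(e[0]+e[1],1),proj(d[n],[*s['tool_pos'][:2],s['tool_pos'][2]-.166+.005]))
    o.append(cv2.resize(d[n]['pixels'][v[1]-50:v[1]+50,v[0]-40:v[0]+40],(400,500),interpolation=cv2.INTER_CUBIC))
cv2.imwrite('pics/c1.png',np.hstack(o))
E
```

```text
4.8167 [ 0.53146804 -0.01074232  0.27803192] [1.85601063e-01 9.82624549e-01 1.09630752e-03 1.96254089e-04] 0.6345842326767334
scene [279 249]
scene 353 (np.int32(266), np.int32(224), np.int32(29), np.int32(19)) [279.4 232.4  19.3  31. ] [279.37039925 232.18919978]
scene 161 (np.int32(267), np.int32(267), np.int32(29), np.int32(19)) [281.1 275.2  20.4  30.2] [279.37039925 232.18919978]
top [376 251]
top 296 (np.int32(360), np.int32(247), np.int32(31), np.int32(19)) [374.8 255.4  18.6  30.4] [377.12243742 247.11903208]
```

View pics/c1.png

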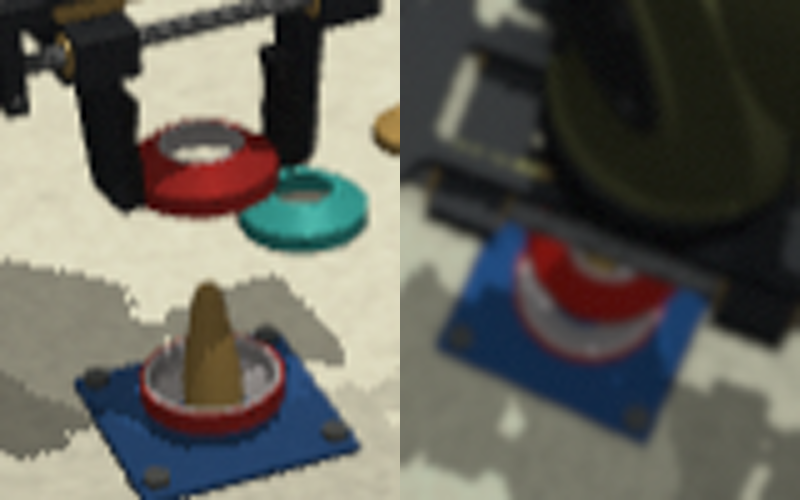

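Cap hangs level between the fingers, in scene view centred at (279,232) above the arbor tip (crop 208,285).

```bash
python3 - <<'E'
from h import *
from plant import *
s=get_state();print(s['clock'],s['tool_pos'],s['qd'].max(),delta(s,.531,-.0133,.039))
E
```

```text
4.9167 [ 0.53132583 -0.01125534  0.27813951] 0.009062300350525243 [-0.0009 -0.0043  0.1463]
```

play_rows(rows=[[[0,-0.003,0.03,0,0,0],[0,-0.003,0.06,0,0,0],[0,-0.003,0.08,0,0,0],[0,-0.003,0.1,0,0,0],[0,-0.003,0.11,0,0,0],[0,-0.003,0.12,0,0,0],[0,-0.003,0.13,0,0,0],[0,-0.003,0.14,0,0,0],[0,-0.003,0.146,0,0,0],[0,-0.003,0.146,0,0,0],[0,-0.003,0.146,0,0,0],[0,-0.003,0.146,0,0,0]]])

```text
clock: 5.92
tool_pos: [0.5304, -0.0146, 0.2054]
eef_rot: [0.187, 0.982, 0.0, 0.0]
contact_force: [0.1, 0.4, -1.6]
opening: 0.638
finger_force: 15.0
```

```bash
python3 - <<'E'
from h import *
from plant import *
s=get_state();print(s['clock'],s['tool_pos'],s['contact_force'],s['moment'],s['opening'],delta(s,.531,-.0133,.027))
E
```

```text
5.9167 [ 0.53041037 -0.01463802  0.20544427] [ 0.0669649   0.38379772 -1.58421798] [ 0.00271423 -0.01335525 -0.01891739] 0.6376729928405251 [-0.0001  0.0029  0.0249]
```

play_rows(rows=[[[0,0.002,0.004,0,0,0],[0,0.002,0.008,0,0,0],[0,0.002,0.012,0,0,0],[0,0.002,0.016,0,0,0],[0,0.002,0.02,0,0,0],[0,0.002,0.023,0,0,0],[0,0.002,0.026,0,0,0],[0,0.002,0.026,0,0,0],[0,0.002,0.026,0,0,0]]])

```text
clock: 6.67
tool_pos: [0.5306, -0.0137, 0.1921]
eef_rot: [0.187, 0.982, -0.0, -0.0]
contact_force: [-0.4, 0.1, -0.5]
opening: 0.638
finger_force: 15.0
```

play_rows(rows=[[[0,0,0.002,0,0,0],[0,0,0.002,0,0,0],[0,0,0.002,0,0,0]]])

```text
clock: 6.92
tool_pos: [0.5307, -0.0137, 0.1914]
eef_rot: [0.187, 0.982, 0.0, 0.0]
contact_force: [-0.6, 0.9, 1.9]
opening: 0.636
finger_force: 15.0
```

play_rows(rows=[[[0,0,0,0,0,0],[0,0,0,0,0,0],[0,0,0,0,0,0],[0,0,0,0,0,0],[0,0,0,0,0,0],[0,0,0,0,0,0],[0,0,0,0,0,0],[0,0,0,0,0,0]]], claw=0)

```text
clock: 7.58
tool_pos: [0.5307, -0.0137, 0.1912]
eef_rot: [0.187, 0.982, 0.0, -0.0]
contact_force: [0.6, 0.6, 0.0]
opening: 1.001
finger_force: 0.0
```

play_rows(rows=[[[0,0,-0.04,0,0,0],[0,0,-0.1,0,0,0],[0,0,-0.16,0,0,0],[0,0,-0.2,0,0,0],[0,0,-0.2,0,0,0],[0,0,-0.2,0,0,0]]])

```text
clock: 8.08
tool_pos: [0.5309, -0.0138, 0.2921]
eef_rot: [0.187, 0.982, 0.0, 0.001]
contact_force: [0.1, 0.7, 1.0]
opening: 1.0
finger_force: 0.0
```

```bash
python3 - <<'E'
from h import *
from plant import *
s=get_state();print(s['clock'],s['tool_pos'],delta(s,.446,-.186,.11),s['eef_rot'])
d=snapshot('scene');v=[280,262]
cv2.imwrite('pics/s2.png',cv2.resize(d['pixels'][v[1]-40:v[1]+40,v[0]-50:v[0]+50],None,fx=6,fy=6,interpolation=cv2.INTER_CUBIC))
E
```

```text
8.0833 [ 0.53091404 -0.01382736  0.29211494] [ 0.0312 -0.3827  0.0318] [1.87455480e-01 9.82272382e-01 3.11754646e-04 1.14577063e-03]
```

View pics/s2.png

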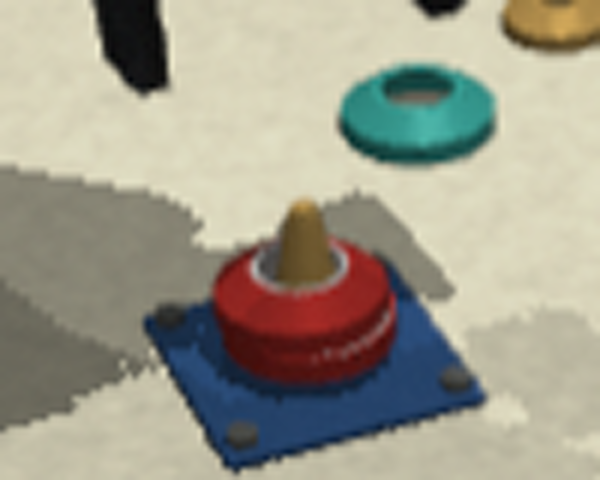

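The cap sits level, rim to rim on the fitted washer (crop 305,310). Now the dish.

play_rows(rows=[[[0.006,-0.08,0,0,0,0],[0.012,-0.16,0,0,0,0],[0.018,-0.24,0,0,0,0],[0.025,-0.32,0.01,0,0,0],[0.031,-0.36,0.03,0,0,0],[0.031,-0.383,0.032,0,0,0],[0.031,-0.383,0.032,0,0,0],[0.031,-0.383,0.032,0,0,0],[0.031,-0.383,0.032,0,0,0],[0.031,-0.383,0.032,0,0,0]]])

```text
clock: 8.97
tool_pos: [0.4471, -0.1841, 0.2754]
eef_rot: [0.186, 0.983, 0.001, 0.001]
contact_force: [0.4, 0.0, -0.6]
opening: 1.001
finger_force: 0.0
```

```bash
python3 - <<'E'
from h import *
from plant import *
s=get_state();print(s['clock'],s['tool_pos'],delta(s,.446,-.186,.006),s['eef_rot'])
E
```

```text
8.9667 [ 0.44707149 -0.18412072  0.27539903] [ 0.0008 -0.0046  0.2068] [1.85558350e-01 9.82632705e-01 7.73062513e-04 6.84086300e-04]
```

play_rows(rows=[[[0,-0.002,0.06,0,0,0],[0,-0.002,0.12,0,0,0],[0,-0.002,0.16,0,0,0],[0,-0.002,0.185,0,0,0],[0,-0.002,0.2,0,0,0],[0,-0.002,0.206,0,0,0],[0,-0.002,0.206,0,0,0],[0,-0.002,0.206,0,0,0]]])

```text
clock: 9.63
tool_pos: [0.4459, -0.1867, 0.1728]
eef_rot: [0.187, 0.982, 0.0, 0.001]
contact_force: [0.3, -0.3, -0.0]
opening: 1.003
finger_force: 0.0
```

play_rows(rows=[[[0,0,0,0,0,0],[0,0,0,0,0,0],[0,0,0,0,0,0],[0,0,0,0,0,0],[0,0,0,0,0,0],[0,0,0,0,0,0],[0,0,0,0,0,0],[0,0,0,0,0,0],[0,0,0,0,0,0],[0,0,0,0,0,0],[0,0,0,0,0,0],[0,0,0,0,0,0]]], claw=1, squeeze=15)

```text
clock: 10.63
tool_pos: [0.4455, -0.1871, 0.1723]
eef_rot: [0.187, 0.982, -0.0, 0.0]
contact_force: [-0.4, -0.3, 5.9]
opening: 0.661
finger_force: 15.0
```

play_rows(rows=[[[0,0,-0.04,0,0,0],[0,0,-0.1,0,0,0],[0,0,-0.16,0,0,0],[0,0,-0.22,0,0,0],[0,0,-0.24,0,0,0],[0,0,-0.24,0,0,0],[0,0,-0.24,0,0,0]]])

```text
clock: 11.22
tool_pos: [0.4452, -0.1871, 0.2921]
eef_rot: [0.187, 0.982, 0.0, 0.0]
contact_force: [-0.2, -0.1, -1.2]
opening: 0.659
finger_force: 15.0
```

```bash
python3 - <<'E'
from h import *
from plant import *
s=get_state();print(s['clock'],s['tool_pos'],s['opening'],delta(s,.5307,-.0137,.126),s['eef_rot'])
E
```

```text
11.2167 [ 0.44522077 -0.18709828  0.29209897] 0.6592317356877623 [-3.130e-02  3.854e-01  3.000e-04] [1.87430331e-01 9.82277889e-01 6.73744849e-05 1.25035539e-04]
```

play_rows(rows=[[[-0.006,0.08,0,0,0,0],[-0.012,0.16,0,0,0,0],[-0.018,0.24,0,0,0,0],[-0.025,0.31,0,0,0,0],[-0.031,0.36,0,0,0,0],[-0.031,0.38,0,0,0,0],[-0.031,0.386,0,0,0,0],[-0.031,0.386,0,0,0,0],[-0.031,0.386,0,0,0,0],[-0.031,0.386,0,0,0,0],[-0.031,0.386,0,0,0,0],[-0.031,0.386,0,0,0,0]]])

```text
clock: 12.22
tool_pos: [0.5305, -0.0146, 0.2922]
eef_rot: [0.188, 0.982, -0.0, -0.0]
contact_force: [0.5, 0.4, -1.3]
opening: 0.657
finger_force: 15.0
```

```bash
python3 - <<'E'
from h import *
from plant import *
s=get_state();print(s['clock'],s['tool_pos'],s['opening'],delta(s,.5307,-.0137,.060))
d=snapshot('scene');v=[280,250]
for a,b,e in redblobs(d):
    if abs(b[0]-v[0])<60 and abs(b[1]-v[1])<60: print(a,b,np.round(e[0]+e[1],1))
for k in(.0,.0085,.011):print(proj(d,[*s['tool_pos'][:2],s['tool_pos'][2]-.1723+.0125]))
cv2.imwrite('pics/s3.png',cv2.resize(d['pixels'][v[1]-50:v[1]+50,v[0]-50:v[0]+50],None,fx=6,fy=6,interpolation=cv2.INTER_CUBIC))
E
```

```text
12.2167 [ 0.53050748 -0.01460253  0.29220823] 0.6573373210416916 [0.0003 0.0019 0.1324]
149 (np.int32(264), np.int32(219), np.int32(29), np.int32(17)) [278.8 226.4  17.4  29.8]
508 (np.int32(265), np.int32(262), np.int32(31), np.int32(24)) [280.4 273.2  24.7  31.9]
[277.15681487 225.7023603 ]
[277.15681487 225.7023603 ]
[277.15681487 225.7023603 ]
```

View pics/s3.png

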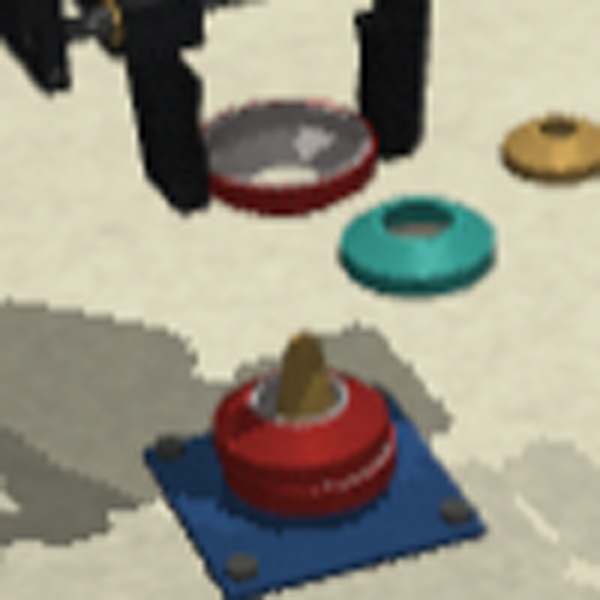

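The dish is held level over the stack (crop 290,155).

play_rows(rows=[[[0,0.002,0.03,0,0,0],[0,0.002,0.06,0,0,0],[0,0.002,0.08,0,0,0],[0,0.002,0.1,0,0,0],[0,0.002,0.115,0,0,0],[0,0.002,0.13,0,0,0],[0,0.002,0.14,0,0,0],[0,0.002,0.148,0,0,0],[0,0.002,0.154,0,0,0],[0,0.002,0.154,0,0,0],[0,0.002,0.154,0,0,0],[0,0.002,0.154,0,0,0]]])

```text
clock: 13.27
tool_pos: [0.5314, -0.0123, 0.2155]
eef_rot: [0.187, 0.982, 0.0, 0.0]
contact_force: [0.3, 1.2, -0.9]
opening: 0.657
finger_force: 15.0
```

play_rows(rows=[[[0,-0.002,0.002,0,0,0],[0,-0.002,0.004,0,0,0],[0,-0.002,0.006,0,0,0],[0,-0.002,0.006,0,0,0],[0,-0.002,0.006,0,0,0]]])

```text
clock: 13.68
tool_pos: [0.5309, -0.0133, 0.2123]
eef_rot: [0.187, 0.982, -0.0, 0.0]
contact_force: [1.3, -0.2, -0.4]
opening: 0.659
finger_force: 15.0
```

play_rows(rows=[[[0,0,0.001,0,0,0],[0,0,0.001,0,0,0],[0,0,0.001,0,0,0]]])

```text
clock: 13.93
tool_pos: [0.5309, -0.0133, 0.2119]
eef_rot: [0.187, 0.982, -0.0, 0.0]
contact_force: [-0.7, -0.6, 3.5]
opening: 0.659
finger_force: 15.0
```

play_rows(rows=[[[0,0,0,0,0,0],[0,0,0,0,0,0],[0,0,0,0,0,0],[0,0,0,0,0,0],[0,0,0,0,0,0],[0,0,0,0,0,0],[0,0,0,0,0,0],[0,0,0,0,0,0]]], claw=0)

```text
clock: 14.6
tool_pos: [0.5309, -0.0132, 0.2117]
eef_rot: [0.187, 0.982, 0.0, -0.0]
contact_force: [0.4, 0.4, -1.0]
opening: 1.004
finger_force: 0.0
```

play_rows(rows=[[[0,0,-0.04,0,0,0],[0,0,-0.1,0,0,0],[0,0,-0.16,0,0,0],[0,0,-0.2,0,0,0],[0,0,-0.2,0,0,0],[0,0,-0.2,0,0,0]]])

```text
clock: 15.1
tool_pos: [0.5311, -0.0134, 0.3126]
eef_rot: [0.187, 0.982, 0.0, 0.001]
contact_force: [0.2, -0.2, 0.1]
opening: 0.998
finger_force: 0.0
```

```bash
python3 - <<'E'
from plant import *
import cv2
d=snapshot('scene');v=[280,255]
cv2.imwrite('pics/s4.png',cv2.resize(d['pixels'][v[1]-50:v[1]+50,v[0]-50:v[0]+50],None,fx=6,fy=6,interpolation=cv2.INTER_CUBIC))
E
```

```text
(no output)
```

View pics/s4.png

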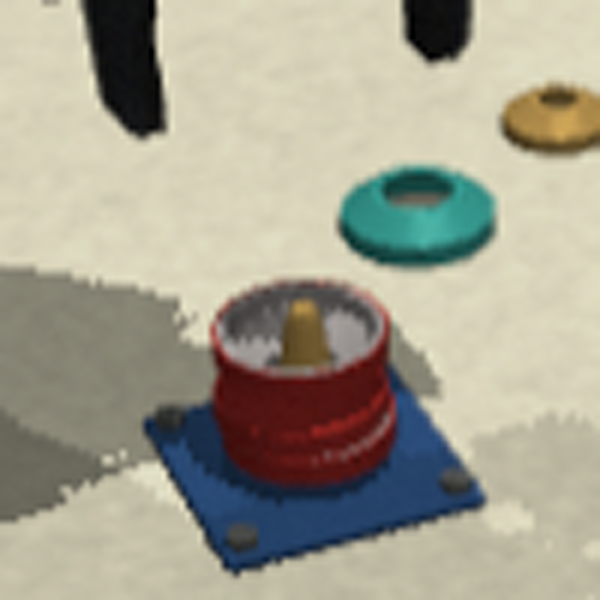

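The dish sits level and centred on the stack (crop 300,330), and the gripper is clear of it.

```bash
python3 -c "
from plant import *
print(finish_job())"
```

```text
the job is handed in; nothing more can be done
None
```

Both loose red washers are on the arbor, crown-up one first and hollow-up one on top; the last picture shows the stack level and centred with the gripper clear, and I handed the job in at about 15 s (no verdict was returned).

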